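# Take the cast massage block out of its sloping mould

## Task

The white massage block in the open, sloping mould has set. Swing the keeper bar outwards, away from the rib, about a quarter turn until fully clear of the block, and leave it there; lift the block out of the cavity by its grip rib and set it down gently, flat and rib up, on the paper in the tray's empty compartment. Leave the finished blocks, the jar and the vials where they are.

Things in the scene. Friction and masses are not known exactly. Their poses are not given: they have to be found in the camera images.
- mould: fixed aluminium mould 150 x 190 x 30 mm on a steel stand; its face slopes 0.5 rad, low edge towards the robot or half-turned to the tray. Origin: middle of the cavity's mouth, in the face, 78 mm above the table. x points up the slope, y runs level along the cavity, z points straight out of the face (the way the block comes out). Cavity 48 mm (x) by 94 mm (y), 18 mm deep
- block: the cast off-white massage block, 0.1 to 0.2 kg, lying in the cavity with 2 mm play on each side: base 44 mm (its x) by 90 mm (its y) by 20 mm high (its z), with a grip rib standing on the middle of the base, 14 mm thick (x), 46 mm long (y), flat-sided and rounded on top, from 20 to 47 mm above the underside. Origin: middle of the underside; in the mould its axes are parallel to the mould's and the base's upper face stands about 2 mm proud of the mould's face
- keeper (a joint): angle of the steel keeper bar, rad. It turns about a pivot square to the mould's face at x = +40 mm, y = +33 mm in the mould's frame, 3.5 to 8 mm above the face, 12 mm wide. At 0 it points straight down the slope (mould -x) across one end of the block; growing values swing its free end outwards to +y, away from the rib; pi/2 is level, along +y, well clear of the block; stop at 1.65. It stays where it is left (about 1 N at the knob to move)
- keeper_knob (a point): point on the upright round knob at the keeper's free end, 78 mm from the pivot: knob 12 mm in diameter, from 8 to 36 mm above the mould's face along mould z; this point lies 21.5 mm above the face
- tray: fixed wooden tray 132 mm (its x) by 222 mm (its y), 26 mm high, walls and floor 6 mm, with two dividers making three equal compartments side by side along its y, centres 72 mm apart, each 120 mm (x) by 66 mm (y) inside. Two hold a finished block, the third is empty. Origin: middle of the underside
- paper: white paper pad 112 mm (x) by 56 mm (y), 2 mm thick, fixed in the middle of the empty compartment; axes parallel to the tray's. Origin: middle of its underside, 6 mm above the table
- done_a: finished block like the cast one, lying rib up in the middle of a compartment, its long axis (own y) along the tray's x. Origin: middle of the underside
- done_b: second finished block, as done_a
- bottle: white jar, 64 mm in diameter, 120 mm high, upright; origin: middle of the underside
- vial0: small amber vial with white cap, 28 mm in diameter, 55 mm high, upright; origin: middle of the underside
- vial1: second vial, as vial0
Things that resemble listed ones, but are neither listed nor needed, are in the scene too. What is shaped like the block but purple is not meant.

How it is judged:
By the outcome, as a careful person would: the job done as asked, in the order asked, and still so for the second after the job is handed in, with the robot touching nothing.
It also fails if it takes over 54 s, if anything falls off the work surface, if the arm or the gripper's body presses on something with over 40 N, if the wrist force passes 120 N, or if a joint passes its speed limit or range.

## Robot

A 6-joint arm with a two-finger parallel gripper is mounted at the origin on the work surface. World frame = base frame: x ahead of the robot, y to its left, z up, the work surface at z = 0. Lengths are in mm, angles in rad, forces in N, time in s.
With the tool pointing down it reaches from about 400 to 925 mm from the base axis. Payload 12.5 kg.
Tool frame: the origin (TCP) lies on the mounting face of the last link; the fingertips stand 190 mm ahead of it and the grasp point (between the pads) lies 171 mm ahead of it; z points along the fingers, y is the line along which they close (so a half turn about z gives the same grasp; the last joint's range is limited). The gripper opens to 95 mm and grips with 3 to 60 N. Pads are 20 mm wide; open, the fingers measure 119 mm over their backs; the gripper's body (75 mm by 180 mm) begins 59 mm behind the grasp point.
Start: joints at [0.999, 0.491, 1.559, -0, 1.092, -0.106], TCP at [280.689, 558.425, 404.761] pointing down, gripper open.
Joint ranges: [-3.1, 3.1], [-0.84, 2.19], [0.05, 2.79], [-1.13, 4.28], [0.06, 2.93], [-2.69, 2.69]. Speed limits (rad/s): [2.22, 2.22, 2.79, 3.14, 3.14, 3.14].

## Interface

Orientations are given as [roll, pitch, yaw] about the fixed x, y, z axes, in that order (R = Rz(yaw) Ry(pitch) Rx(roll)).
In Python, from cell import env gives the robot as it stands.
- The arm moves only by the tool carry_out, never from a script. Its argument "series" is a list of rows, each a list of 5 numbers: the shift along the tool's x, y, z in m, then the turn about the tool's z in degrees, then the opening, from 0 (shut) to 1 (fully open). A call has 1 to 20 rows; each row is the pose to reach, as a shift and turn from the pose commanded when the call began, along the tool's axes at that moment; what a row does not reach only later rows make up. A row lasts 1/8 s, in which the tool goes at most 62.5 mm and 10.7 degrees, less where a joint would pass 70% of its speed; a pose out of reach is approached as far as the arm can. A call with a gripper value outside its range is refused whole. The fingers move at their own pace and stop on an object; the grip force is fixed at half the most. Time passes only in rows, so rows that repeat a pose let the fingers close. It gives the time, the measured TCP pose, the force, the opening and the grip force at its end, in the units of the state.
- env.state(): the state, without advancing time (a new reading comes with each control period).
- env.read_camera(name): name is "scene" or "top" or "wrist"; returns (picture, depth): 420x560x3 uint8, red, green, blue; 420x560 float32, mm along the optical axis (not along the pixel's ray), 0 where there is no reading.
- env.get_calibration(name): a dict with "intrinsics" (3x3 intrinsics, pixels), "cam_to_world" (4x4, takes a point from camera to world coordinates); the wrist camera has in their place "T_tool_cam" (4x4, takes a point from camera to tool coordinates, whose origin is the TCP and whose axes are the flange's). Camera axes: x right, y up, looking along -z (the intrinsics and any distortion apply to the point x, -y, -z); pixel columns grow to the right and rows downward; lengths in mm; the calibration is good to about 2 mm. A picture is of the moment at which its call begins: read the wrist's pose just before it. get_calibration takes no time and is no camera call.
- env.job_done(): hands the job in; it is judged then, once.
The state is a dict: "t": time; "joints": joint angles; "qvel": joint speeds; "tau": joint torques, N m; "eef_pos": TCP position; "tcp_rot": TCP orientation; "ft_force": force on the tool from outside, world axes, zero at the start; "moment": the same for the moment, N m; "opening": opening from 0.0 (shut) to 1.0 (fully open); "grip_force": force on a finger pad.
Only numpy, scipy, OpenCV 4.12 (cv2) and the standard library are available. Lean on these libraries where they do the work, as an engineer would, in place of code of your own. Each camera call takes 0.05 s, during which the arm holds its last target. There are 200 camera calls.

## Working session

There is one attempt and no reset: what is moved stays moved. The work goes in short steps, Python scripts to look and compute and a tool call to move; the robot and the scene stay as the last step left them, time stands still between calls to the robot, and variables do not carry over. Pictures are saved under pics/ and viewed, at most 10 in all, crops included, and the job is handed in when it is done.

Besides the shell and the picture viewer there is one more tool, called by a JSON object that holds its "method" and its "body", one argument or row to a line. carry_out: Moves the arm, as the interface text tells. Its arguments: {"type":"object","properties":{"series":{"type":"array","items":{"type":"array","items":{"type":"number"}}}},"required":["series"]}

```bash
mkdir -p pics; cat > h.py <<'E'
import numpy as np, cv2
from cell import env
from scipy.spatial.transform import Rotation as R
def T_tool():
    s=env.state(); T=np.eye(4); T[:3,:3]=R.from_euler('xyz',s['tcp_rot']).as_matrix(); T[:3,3]=s['eef_pos']; return T
def look(n,f=None):
    T=T_tool(); p,d=env.read_camera(n); c=env.get_calibration(n)
    M=T@np.array(c['T_tool_cam']) if n=='wrist' else np.array(c['cam_to_world'])
    K=np.array(c['intrinsics']); v,u=np.mgrid[:420,:560]
    q=cv2.undistortPoints(np.stack([u.ravel(),v.ravel()],1).astype(float)[:,None],K,np.array(c['distortion'],float) if c.get('distortion') is not None else None).reshape(420,560,2)
    P=np.stack([q[...,0]*d,-q[...,1]*d,-d],-1)@M[:3,:3].T+M[:3,3]
    P[d==0]=np.nan
    if f: cv2.imwrite(f,p[...,::-1]); 
    np.savez(f'{n}.npz',p=p,d=d,P=P)
    return p,d,P,M,K
E
python3 - <<'E'
from h import *
for n in('scene','top'):
    p,d,P,M,K=look(n,f'pics/{n}0.png'); print(n,M.round(3),K,env.get_calibration(n).keys(), (d==0).mean())
a=cv2.imread('pics/scene0.png')
print(env.get_calibration('wrist')); print(env.state())
E
```

```text
scene [[ 7.620000e-01 -3.600000e-01  5.380000e-01  1.141366e+03]
 [ 6.470000e-01  4.330000e-01 -6.280000e-01 -5.624390e+02]
 [-7.000000e-03  8.260000e-01  5.630000e-01  6.190840e+02]
 [ 0.000000e+00  0.000000e+00  0.000000e+00  1.000000e+00]] [[400.06520883   0.         281.96292076]
 [  0.         400.06520883 208.49622534]
 [  0.           0.           1.        ]] dict_keys(['intrinsics', 'cam_to_world']) 0.004600340136054422
top [[-7.000000e-03  9.930000e-01 -1.190000e-01  4.971660e+02]
 [-9.990000e-01 -2.000000e-03  3.900000e-02  6.465000e+01]
 [ 3.900000e-02  1.190000e-01  9.920000e-01  1.016709e+03]
 [ 0.000000e+00  0.000000e+00  0.000000e+00  1.000000e+00]] [[437.92471048   0.         273.60053642]
 [  0.         437.92471048 210.9392851 ]
 [  0.           0.           1.        ]] dict_keys(['intrinsics', 'cam_to_world']) 0.003796768707482993
{'intrinsics': array([[294.85744898,   0.        , 276.90793151],
       [  0.        , 294.85744898, 212.97318011],
       [  0.        ,   0.        ,   1.        ]]), 'T_tool_cam': array([[-5.75220796e-04,  9.59911775e-01,  2.8030171
[... 256 characters left out ...]
e+00,
         1.00000000e+00]])}
{'t': 0.1, 'joints': array([ 9.99399644e-01,  4.91493579e-01,  1.55939132e+00,  2.35450462e-05,
        1.09167953e+00, -1.05615371e-01]), 'qvel': array([-0.00043216, -0.00166131, -0.00210511, -0.00194448, -0.0010051 ,
       -0.00063605]), 'tau': array([ 3.72264374e-03, -6.13615036e+01, -2.58610046e+01,  6.94926898e-02,
        4.68456605e-02, -9.97138227e-05]), 'eef_pos': array([280.67277097, 558.4032707 , 404.2226633 ]), 'tcp_rot': array([-3.14062850e+00, -1.23210428e-04,  2.67580042e+00]), 'ft_force': array([-1.25573762,  0.07228167,  0.21685362]), 'moment': array([ 0.01859531, -0.04850061, -0.02988036]), 'grip_force': 0.0, 'opening': 1.0007224373382089}
```

View pics/top0.png

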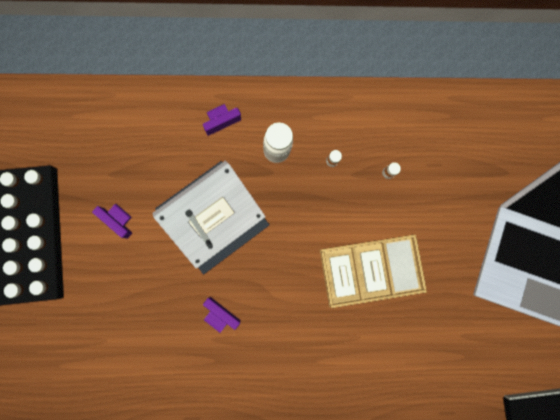

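View pics/scene0.png

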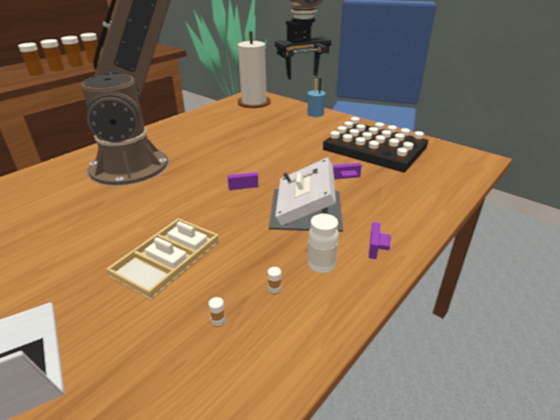

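The top view shows the mould around (211,216), with the keeper from (190,212) to (208,243). The tray is around (373,270) and its empty paper compartment at (404,265). The jar is at (278,140) and the vials at (335,158) and (393,170). Next I fit the poses from depth.

```bash
cat > fit.py <<'E'
from h import *
z=np.load('top.npz');P=z['P'];p=z['p']
m=np.zeros((420,560),np.uint8);cv2.fillPoly(m,[np.array([(160,214),(226,170),(262,219),(205,263)])],1)
Q=P[m>0];Q=Q[~np.isnan(Q).any(1)]
best=None;rng=np.random.default_rng(0)
for i in range(400):
    a=Q[rng.choice(len(Q),3,False)];n=np.cross(a[1]-a[0],a[2]-a[0]);L=np.linalg.norm(n)
    if L<100: continue
    n/=L; k=abs((Q-a[0])@n)<1.5
    if best is None or k.sum()>best.sum():best=k
c=Q[best].mean(0);n=np.linalg.svd(Q[best]-c)[2][2];n*=np.sign(n[2])
print('plane',c,n,best.mean(),'tilt',np.arccos(n[2]))
X=np.array([0,0,1])-n*n[2];X/=np.linalg.norm(X);Y=np.cross(n,X)
# face extent
A=P.reshape(-1,3);D=(A-c)@n;k=(abs(D)<2)&(np.linalg.norm(A-c,axis=1)<150)
q=np.stack([(A[k]-c)@X,(A[k]-c)@Y],1).astype(np.float32);
r=cv2.minAreaRect(q);print('rect',r)
cen=c+X*r[0][0]+Y*r[0][1];print('center',cen,'X',X,'Y',Y,'yawX',np.arctan2(X[1],X[0]))
k=(D>15)&(D<40)&(np.linalg.norm(A-c,axis=1)<110)
for a,b,dd in zip((A[k]-cen)@X,(A[k]-cen)@Y,D[k]): print((round(a),round(b),round(dd)),end=' ')
print()
# tray
hsvz=A[:,2];
m=np.zeros((420,560),np.uint8);cv2.fillPoly(m,[np.array([(315,243),(420,228),(434,296),(327,314)])],1)
t=A[(m.ravel()>0)&(A[:,2]>20)&(A[:,2]<32)];hull=t[:,:2].astype(np.float32)
print('tray rect',cv2.minAreaRect(hull),len(t))
t=A[(m.ravel()>0)&(A[:,2]>38)&(A[:,2]<60)]
print('ribs',len(t));l,lab,ce=cv2.kmeans(t[:,:2].astype(np.float32),2,None,(3,50,.1),5,0);print(ce)
for (u,v) in [(404,265),(278,134),(335,156),(394,168),(300,350)]:print(u,v,P[v,u])
E
python3 fit.py
```

```text
plane [600.28549415 158.16341338  77.68129597] [-0.38829149 -0.28488432  0.8763964 ] 0.5425706099058535 tilt 0.5024685647969982
rect ((-35.66650390625, 3.5113983154296875), (224.60182189941406, 190.0938720703125), 0.20885008573532104)
center [573.00597445 142.50391131  60.50464848] X [0.70661133 0.51843136 0.48159045] Y [-0.59154894  0.8062691   0.        ] yawX 0.6329786070442819
(42, -22, 16) (42, -19, 18) (41, -21, 19) (41, -23, 21) (82, 36, 15) (79, 33, 16) (41, -17, 17) (40, -18, 18) (42, -20, 26) (41, -22, 27) (41, -14, 18) (40, -15, 19) (41, -17, 25) (41, -19, 28) (40, -20, 28) (42, -9, 17) (41, -11, 20) (41, -12, 21) (41, -14, 26) (40, -16, 27) (38, -17, 25) (37, -19, 26) (37, -21, 29) (35, -22, 28) (42, -4, 16) (42, -6, 19) (41, -8, 21) (41, -9, 24) (41, -11, 27) (39, -13, 25) (39, -15, 28) (39, -16, 32) (36, -18, 27) (36, -20, 31) (35, -21, 31) (31, -23, 26) (41, -1, 16) (41, -3, 17) (41, -5, 22) (41, -7, 25) (40, -8, 26) (38, -10, 24) (39, -12, 29) (37, -13, 28) (36, -15, 29) (34, -17, 27) (33, -18, 29) (32, -20, 28) (30, -22, 26) (41, 2, 17) (42, 0, 22) (41, -2, 23) (41, 
[... 1783 characters left out ...]
(2, 36, 39) (1, 35, 39) (-1, 33, 38) (2, 43, 35) (2, 41, 37) (2, 39, 39) (-2, 38, 34) (-2, 36, 36) (-3, 34, 37) (1, 44, 34) (0, 42, 36) (-2, 41, 36) (-2, 39, 37) (-4, 37, 37) (-6, 36, 36) (-1, 43, 39) (-3, 42, 36) (-5, 40, 36) (-5, 38, 38) (-5, 43, 37) (-7, 42, 35) 
tray rect ((480.76904296875, -200.22833251953125), (132.27200317382812, 223.3170166015625), 8.692601203918457) 2391
ribs 302
[[ 469.72446  -127.414185]
 [ 480.8084   -198.09782 ]]
404 265 [ 491.22514037 -275.81533093    9.38303491]
278 134 [767.71835508  18.96977898 120.24971791]
335 156 [ 737.37855645 -113.24856773   53.2032178 ]
394 168 [ 709.33329644 -246.36859607   56.04748516]
300 350 [302.06591186 -33.12192794  -0.70061444]
```

{"method": "carry_out", "body": {
  "series": [
    [-0.03, -0.014, 0, -5, 1],
    [-0.08, -0.037, 0, -12, 1],
    [-0.13, -0.06, 0, -20, 1],
    [-0.18, -0.083, 0, -27, 1],
    [-0.23, -0.106, 0, -34, 1],
    [-0.28, -0.129, 0, -41, 1],
    [-0.33, -0.152, 0, -48, 1],
    [-0.38, -0.175, 0, -55, 1],
    [-0.42, -0.194, 0, -60, 1],
    [-0.45, -0.207, 0, -63, 1],
    [-0.462, -0.213, 0, -63, 0.4],
    [-0.462, -0.213, 0, -63, 0.4],
    [-0.462, -0.213, 0, -63, 0.4],
    [-0.462, -0.213, 0, -63, 0.4]
  ]
}}

```text
t: 1.85
eef_pos: [597.2, 161.6, 404.9]
tcp_rot: [3.142, 0.0, -2.507]
ft_force: [-0.1, 0.8, 1.0]
opening: 0.638
grip_force: 0.0
```

```bash
cat > fit2.py <<'E'
from h import *
p,d,P,M,K=look('wrist','pics/w1.png')
A=P.reshape(-1,3);A=A[~np.isnan(A).any(1)]
c0=np.array([598,160.9,77.6]);n0=np.array([-.388,-.285,.876])
n,c=n0,c0
for tol in(5,2,1.5,1.5):
    k=(abs((A-c)@n)<tol)&(np.linalg.norm(A-c0,axis=1)<85)
    c=A[k].mean(0);n=np.linalg.svd(A[k]-c,full_matrices=False)[2][2];n*=np.sign(n[2])
X=np.array([0,0,1])-n*n[2];X/=np.linalg.norm(X);Y=np.cross(n,X)
print('tilt',np.arccos(n[2]),'yaw',np.arctan2(X[1],X[0]),'plane z at c0',c[2]-((c0-c)[:2]@n[:2])/n[2])
q=np.stack([(A-c0)@X,(A-c0)@Y,(A-c)@n],1)
def s(name,k):print(name,k.sum(),np.percentile(q[k],[2,50,98],axis=0).round(1).tolist(), cv2.minAreaRect(q[k][:,:2].astype(np.float32)))
s('rib',(q[:,2]>22)&(q[:,2]<33)&(abs(q[:,0])<20)&(abs(q[:,1])<30))
s('knobtop',(q[:,2]>33.5)&(q[:,2]<40)&(q[:,0]<-15)&(q[:,0]>-60)&(q[:,1]>20)&(q[:,1]<60))
s('face',(abs(q[:,2])<2)&(abs(q[:,0])<90)&(abs(q[:,1])<110))
s('faceY',(abs(q[:,2])<2)&(abs(q[:,0])<60)&(abs(q[:,1])<110))
np.savez('mould.npz',X=X,Y=Y,n=n)
st=env.state();print(st['t'],st['eef_pos'],st['tcp_rot'],st['joints'],st['opening'])
E
python3 fit2.py
```

```text
tilt 0.49969019228687084 yaw 0.6397546751900218 plane z at c0 80.35973455662655
rib 646 [[-9.4, -20.7, 22.9], [-1.9, 1.7, 27.8], [3.3, 23.4, 29.9]] ((-3.075899124145508, 1.6225605010986328), (45.49679946899414, 13.343622207641602), 89.9443588256836)
knobtop 114 [[-44.5, 34.6, 34.7], [-38.6, 40.2, 36.2], [-33.7, 45.2, 37.4]] ((-39.02821731567383, 40.25938415527344), (11.202342987060547, 11.242206573486328), 25.036163330078125)
face 19371 [[-73.9, -90.6, -1.5], [1.2, -2.8, 0.0], [70.1, 93.2, 1.7]] ((-1.9039077758789062, 1.3467483520507812), (190.96315002441406, 149.86415100097656), 89.70591735839844)
faceY 15423 [[-57.6, -90.6, -1.5], [4.4, -4.7, 0.0], [57.7, 93.3, 1.8]] ((0.0084381103515625, 1.3134231567382812), (120.01577758789062, 190.45863342285156), 0.07719804346561432)
1.9 [597.32407677 161.46592457 404.93628887] [ 3.14154857e+00  2.63431758e-04 -2.50694491e+00] [ 1.57279297e-01  4.81771574e-01  1.57479450e+00  1.81168025e-04
  1.08481286e+00 -2.04824939e+00] 0.5966608391503284
```

View pics/w1.png

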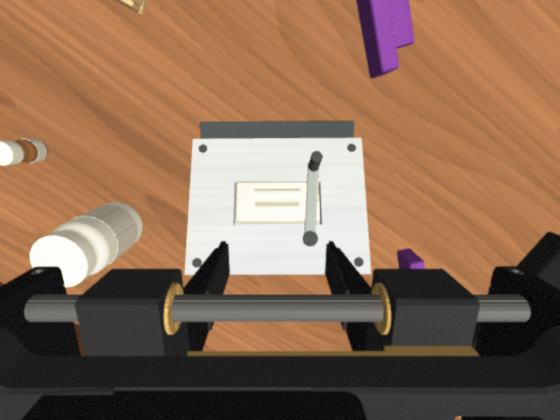

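```bash
cat > arc.py <<'E'
import numpy as np
C=np.array([1.2,-.25]);Z0=404.9
def pt(th,s,H):
    xk=40-78*np.cos(th);yk=33+78*np.sin(th)
    t=np.array([-.878*np.sin(th),np.cos(th)]);ph=np.arctan2(-t[0],t[1]);t/=np.linalg.norm(t)
    p=C+[-.878*xk+15,yk]-s*t
    return [round(p[0]/1e3,4),round(p[1]/1e3,4),round((Z0-190-78-.479*xk-H)/1e3,4),round(np.degrees(ph),1),0]
print(pt(.077,25,60),pt(.077,25,17))
print([pt(t,18,17+3*t/1.6) for t in np.linspace(.077,1.62,17)])
print(pt(1.62,30,20),pt(1.62,30,80))
E
python3 arc.py
```

```text
[np.float64(0.0511), np.float64(0.0138), np.float64(0.095), np.float64(3.9), 0] [np.float64(0.0511), np.float64(0.0138), np.float64(0.138), np.float64(3.9), 0]
[[np.float64(0.0506), np.float64(0.0208), np.float64(0.1378), np.float64(3.9), 0], [np.float64(0.0513), np.float64(0.0284), np.float64(0.1372), np.float64(8.7), 0], [np.float64(0.0513), np.float64(0.0361), np.float64(0.1362), np.float64(13.7), 0], [np.float64(0.0508), np.float64(0.0436), np.float64(0.1349), np.float64(18.6), 0], [np.float64(0.0496), np.float64(0.0511), np.float64(0.1333), np.float64(23.7), 0], [np.float64(0.0478), np.float64(0.0584), np.float64(0.1314), np.float64(28.8), 0], [np.float64(0.0454), np.float64(0.0654), np.float64(0.1291), np.float64(34.0), 0], [np.float64(0.0425), np.float64(0.0721), np.float64(0.1266), np.float64(39.4), 0], [np.float64(0.0391), np.float64(0.0785), np.float64(0.1238), np.float64(44.9), 0], [np.float64(0.0351), np.float64(0.0845), np.float64(0.1209), np.float64(50.5), 0], [np.float64(0.0306), np.float64(0.0901), np.float64(0.1177), np.float64(56.3), 0], [np.float64(0.0257), np.float64(0.0952), np.float64(0.1143), np.float64(62.2), 0], [np.float64(0.0204), np.float64(0.0997), np.float64(0.1108), np.float64(68.3), 0], [np.float64(0.0147), np.float64(0.1037), np.float64(0.1071), np.float64(74.4), 0], [np.float64(0.0086), np.float64(0.107), np.float64(0.1034), np.float64(80.6), 0], [np.float64(0.0023), np.float64(0.1097), np.float64(0.0996), np.float64(86.9), 0], [np.float64(-0.0043), np.float64(0.1117), np.float64(0.0959), np.float64(93.2), 0]]
[np.float64(0.0077), np.float64(0.1123), np.float64(0.0959), np.float64(93.2), 0] [np.float64(0.0077), np.float64(0.1123), np.float64(0.0359), np.float64(93.2), 0]
```

{"method": "carry_out", "body": {
  "series": [
    [0.02, 0.005, 0.03, 2, 0],
    [0.04, 0.01, 0.07, 4, 0],
    [0.051, 0.0135, 0.095, 4, 0],
    [0.051, 0.0135, 0.095, 4, 0],
    [0.051, 0.0135, 0.095, 4, 0],
    [0.051, 0.0135, 0.095, 4, 0],
    [0.051, 0.0135, 0.105, 4, 0],
    [0.051, 0.0135, 0.115, 4, 0],
    [0.051, 0.0135, 0.125, 4, 0],
    [0.051, 0.0135, 0.132, 4, 0],
    [0.051, 0.0135, 0.138, 4, 0],
    [0.051, 0.0135, 0.138, 4, 0]
  ]
}}

```text
t: 3.4
eef_pos: [548.7, 141.3, 266.3]
tcp_rot: [3.141, -0.001, -2.578]
ft_force: [0.2, 0.3, -0.4]
opening: 0.006
grip_force: 0.0
```

```bash
python3 -c "
from h import *
p,*_=look('wrist','pics/w2.png'); s=env.state();print(s['eef_pos'],s['tcp_rot'],s['opening'],s['ft_force'])"
```

```text
[548.75975665 141.31080701 266.63479889] [ 3.14145775e+00 -1.29493657e-04 -2.57765419e+00] 0.009141858575921287 [0.28824971 0.07404707 0.18703385]
```

View pics/w2.png

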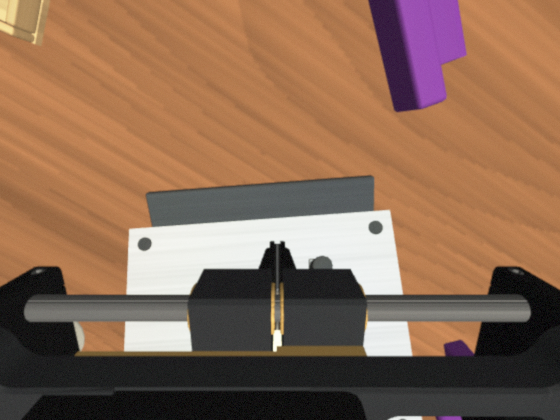

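```bash
cat >> arc.py <<'E'
print()
a=np.radians(4);
for t in np.linspace(.077,1.62,17):
    r=np.array(pt(t,16,17+3*t/1.6),float)-[.051,.0135,.138,4,0]
    print([round(float(v),4) for v in (r[0]*np.cos(a)+r[1]*np.sin(a),-r[0]*np.sin(a)+r[1]*np.cos(a),r[2],round(r[3],0))])
E
python3 arc.py | tail -17
```

```text
[0.0001, 0.0093, -0.0002, -0.0]
[0.0012, 0.0169, -0.0008, 5.0]
[0.0016, 0.0244, -0.0018, 10.0]
[0.0013, 0.032, -0.0031, 15.0]
[0.0006, 0.0395, -0.0047, 20.0]
[-0.0009, 0.0468, -0.0066, 25.0]
[-0.003, 0.0538, -0.0089, 30.0]
[-0.0056, 0.0607, -0.0114, 35.0]
[-0.0087, 0.0672, -0.0142, 41.0]
[-0.0123, 0.0733, -0.0171, 46.0]
[-0.0165, 0.079, -0.0203, 52.0]
[-0.0212, 0.0843, -0.0237, 58.0]
[-0.0263, 0.089, -0.0272, 64.0]
[-0.0318, 0.0931, -0.0309, 70.0]
[-0.0376, 0.0967, -0.0346, 77.0]
[-0.0439, 0.0996, -0.0384, 83.0]
[-0.0503, 0.1019, -0.0421, 89.0]
```

{"method": "carry_out", "body": {
  "series": [
    [0, 0.0045, 0, 0, 0],
    [0, 0.009, 0, 0, 0],
    [0.001, 0.017, -0.001, 5, 0],
    [0.0015, 0.0245, -0.002, 10, 0],
    [0.0015, 0.032, -0.003, 15, 0],
    [0.0005, 0.0395, -0.0045, 20, 0],
    [-0.001, 0.047, -0.0065, 25, 0],
    [-0.003, 0.054, -0.009, 30, 0],
    [-0.0055, 0.0605, -0.0115, 35, 0],
    [-0.0085, 0.067, -0.014, 41, 0],
    [-0.0125, 0.0735, -0.017, 46, 0],
    [-0.0165, 0.079, -0.0205, 52, 0],
    [-0.021, 0.0845, -0.0235, 58, 0],
    [-0.0265, 0.089, -0.027, 64, 0],
    [-0.032, 0.093, -0.031, 70, 0],
    [-0.0375, 0.0965, -0.0345, 77, 0],
    [-0.044, 0.0995, -0.0385, 83, 0],
    [-0.05, 0.102, -0.042, 89, 0],
    [-0.05, 0.102, -0.042, 89, 0]
  ]
}}

```text
t: 5.82
eef_pos: [536.3, 254.6, 309.0]
tcp_rot: [3.141, 0.0, 2.153]
ft_force: [-0.5, 0.8, -0.0]
opening: 0.006
grip_force: 0.0
```

```bash
cat > knob.py <<'E'
from h import *
z=np.load('mould.npz');X,Y,n=z['X'],z['Y'],z['n'];c=np.array([596.5,160.6,78])
for nm in('top','scene'):
    p,d,P,M,K=look(nm,f'pics/{nm}k.png')
    q=(P.reshape(-1,3)-c)@np.stack([X,Y,n],1)
    k=(q[:,2]>3)&(q[:,2]<10)&(q[:,1]>20)&(q[:,1]<120)&(abs(q[:,0])<75)
    print(nm,k.sum(),cv2.minAreaRect(q[k][:,:2].astype(np.float32)) if k.sum()>3 else 0)
    k=(q[:,2]>20)&(q[:,2]<45)&(q[:,1]>40)&(q[:,1]<130)&(q[:,0]>5)&(q[:,0]<75)
    print('knob?',k.sum(),np.percentile(q[k],[5,50,95],axis=0).round(1).tolist() if k.sum() else 0)
s=env.state();print(s['t'],s['eef_pos'],s['tcp_rot'],s['ft_force'])
E
python3 knob.py
python3 -c "
import cv2;a=cv2.imread('pics/scenek.png')[130:260,240:400];b=cv2.imread('pics/topk.png')[130:290,130:300]
cv2.imwrite('pics/k.png',cv2.hconcat([cv2.resize(a,(400,400)),cv2.resize(b,(400,400))]))"
```

```text
top 124 ((-5.107089996337891, 56.80326843261719), (109.13864135742188, 73.23829650878906), 5.330127716064453)
knob? 0 0
scene 69 ((19.221988677978516, 60.77047348022461), (91.86553192138672, 83.2215576171875), 16.07420539855957)
knob? 45 [[22.9, 98.5, 23.2], [34.8, 105.3, 34.9], [42.3, 110.6, 42.6]]
5.925 [536.1690121  254.28369512 308.74985187] [ 3.14148057e+00 -4.07349274e-05  2.15481558e+00] [ 0.7084829   0.62186673 -0.52735309]
```

View pics/k.png

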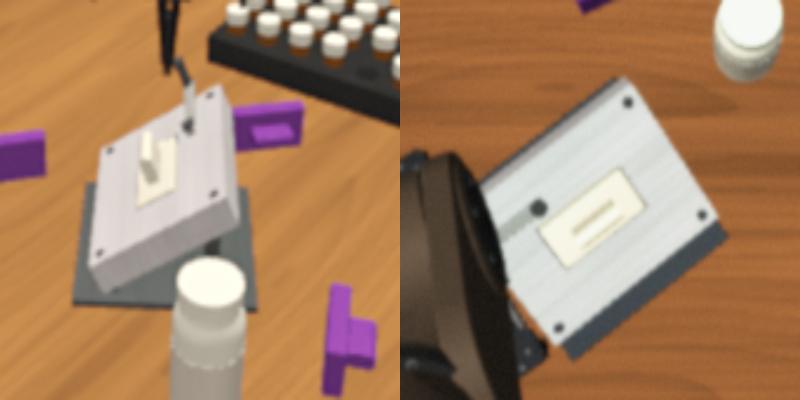

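{"method": "carry_out", "body": {
  "series": [
    [0, 0.002, 0, 0, 0],
    [0, 0.004, 0, 0, 0],
    [0, 0.004, 0, 0, 0],
    [0, -0.004, 0, 0, 0],
    [0, -0.012, -0.01, 0, 0],
    [-0.01, -0.012, -0.04, 0, 0.3],
    [-0.03, -0.008, -0.08, -10, 0.7],
    [-0.05, -0.004, -0.096, -20, 0.7],
    [-0.07, 0, -0.096, -30, 0.7],
    [-0.09, 0, -0.096, -40, 0.7],
    [-0.105, 0, -0.096, -50, 0.7],
    [-0.111, 0, -0.096, -60, 0.7],
    [-0.111, 0, -0.096, -70, 0.7],
    [-0.111, 0, -0.096, -80, 0.7],
    [-0.111, 0, -0.096, -90, 0.7],
    [-0.111, 0, -0.096, -93.3, 0.7],
    [-0.111, 0, -0.096, -93.3, 0.7]
  ]
}}

```text
t: 8.05
eef_pos: [597.2, 161.3, 405.2]
tcp_rot: [-3.141, 0.0, -2.503]
ft_force: [0.3, 0.0, 0.3]
opening: 0.701
grip_force: 0.0
```

```bash
cat >> fit2.py <<'E'
s('keeper',(q[:,2]>5)&(q[:,2]<12)&(q[:,1]>48)&(q[:,1]<94)&(abs(q[:,0]-40)<25))
s('knob',(q[:,2]>33)&(q[:,2]<42)&(q[:,1]>85)&(q[:,1]<130)&(abs(q[:,0]-40)<25))
E
sed -i s/w1.png/w3.png/ fit2.py; python3 fit2.py
```

```text
tilt 0.49946290653997083 yaw 0.6404372806834429 plane z at c0 80.39723111549037
rib 653 [[-9.5, -21.1, 22.7], [-2.1, 1.4, 27.7], [3.4, 23.3, 29.8]] ((-3.186493396759033, 1.4393062591552734), (45.82942199707031, 13.586810111999512), 89.74624633789062)Traceback (most recent call last):
  File "fit2.py", line 14, in <module>
    s('knobtop',(q[:,2]>33.5)&(q[:,2]<40)&(q[:,0]<-15)&(q[:,0]>-60)&(q[:,1]>20)&(q[:,1]<60))
    ~^^^^^^^^^^^^^^^^^^^^^^^^^^^^^^^^^^^^^^^^^^^^^^^^^^^^^^^^^^^^^^^^^^^^^^^^^^^^^^^^^^^^^^^
  File "fit2.py", line 12, in s
    def s(name,k):print(name,k.sum(),np.percentile(q[k],[2,50,98],axis=0).round(1).tolist(), cv2.minAreaRect(q[k][:,:2].astype(np.float32)))
                                     ~~~~~~~~~~~~~^^^^^^^^^^^^^^^^^^^^^^^
    return _quantile_unchecked(
        a, q, axis, out, overwrite_input, method, keepdims, weights)
    return _ureduce(a,
                    func=_quantile_ureduce_func,
    ...<5 lines>...
                    overwrite_input=overwrite_input,
                    method=method)
    r = func(a, **kwargs)
    result = _quantile(arr,
                       quantiles=q,
    ...<2 lines>...
                       out=out,
                       weights=wgt)
    slices_having_nans = np.isnan(arr[-1, ...])
                                  ~~~^^^^^^^^^
IndexError: index -1 is out of bounds for axis 0 with size 0
```

View pics/w3.png

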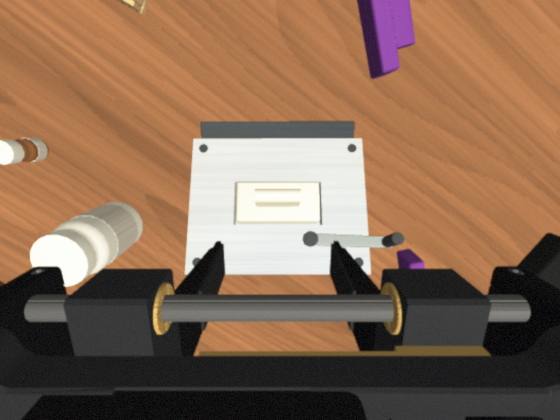

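{"method": "carry_out", "body": {
  "series": [
    [0.004, 0, 0.03, 0, 0.7],
    [0.0095, 0, 0.07, 0, 0.7],
    [0.0095, 0, 0.1, 0, 0.7],
    [0.0095, 0, 0.115, 0, 0.7],
    [0.0095, 0, 0.123, 0, 0.7],
    [0.0095, 0, 0.127, 0, 0.7],
    [0.0095, 0, 0.13, 0, 0.7],
    [0.0095, 0, 0.13, 0, 0.7]
  ]
}}

```text
t: 9.1
eef_pos: [589.8, 155.8, 275.1]
tcp_rot: [-3.141, 0.001, -2.503]
ft_force: [0.2, -0.1, -0.1]
opening: 0.7
grip_force: 0.0
```

{"method": "carry_out", "body": {
  "series": [
    [0, 0, 0, 0, 0.6],
    [0, 0, 0, 0, 0.55],
    [0, 0, 0, 0, 0.5],
    [0, 0, 0, 0, 0.45],
    [0, 0, 0, 0, 0.4],
    [0, 0, 0, 0, 0.35],
    [0, 0, 0, 0, 0.3],
    [0, 0, 0, 0, 0.3]
  ]
}}

```text
t: 10.1
eef_pos: [589.8, 155.8, 274.8]
tcp_rot: [3.142, 0.0, -2.503]
ft_force: [-1.3, 0.6, 2.0]
opening: 0.479
grip_force: 30.0
```

{"method": "carry_out", "body": {
  "series": [
    [0.001, 0, -0.0018, 0, 0],
    [0.0024, 0, -0.0044, 0, 0],
    [0.0043, 0, -0.0079, 0, 0],
    [0.0067, 0, -0.0123, 0, 0],
    [0.0096, 0, -0.0176, 0, 0],
    [0.0125, 0, -0.0228, 0, 0],
    [0.0153, 0, -0.0281, 0, 0],
    [0.0192, 0, -0.0351, 0, 0],
    [0.024, 0, -0.0439, 0, 0],
    [0.024, 0, -0.06, 0, 0],
    [0.024, 0, -0.085, 0, 0],
    [0.024, 0, -0.1, 0, 0],
    [0.024, 0, -0.1, 0, 0]
  ]
}}

```text
t: 11.72
eef_pos: [570.5, 141.5, 376.0]
tcp_rot: [-3.141, 0.002, -2.503]
ft_force: [0.6, -0.4, -1.1]
opening: 0.483
grip_force: 30.0
```

```bash
python3 - <<'E'
from h import *
p,d,P,M,K=look('scene','pics/s4.png'); w=look('wrist','pics/w4.png')[0]; s=env.state();print(s['t'],s['eef_pos'],s['tcp_rot'],s['opening'],s['ft_force'],s['joints'])
a=cv2.resize(cv2.imread('pics/s4.png')[70:230,230:390],(400,400));b=cv2.resize(cv2.imread('pics/w4.png'),(400,300))
c=np.zeros((400,800,3),np.uint8);c[:,:400]=a;c[:300,400:]=b;cv2.imwrite('pics/c4.png',c)
E
```

```text
11.825 [570.36402169 141.48238712 374.33944541] [ 3.14130961e+00 -3.97414860e-04 -2.50257661e+00] 0.4784996817205027 [ 0.37566357  0.45550065 -1.64333318] [ 1.30762931e-01  4.70134802e-01  1.68831161e+00  6.47007527e-05
  9.83631171e-01 -2.07908524e+00]
```

View pics/c4.png

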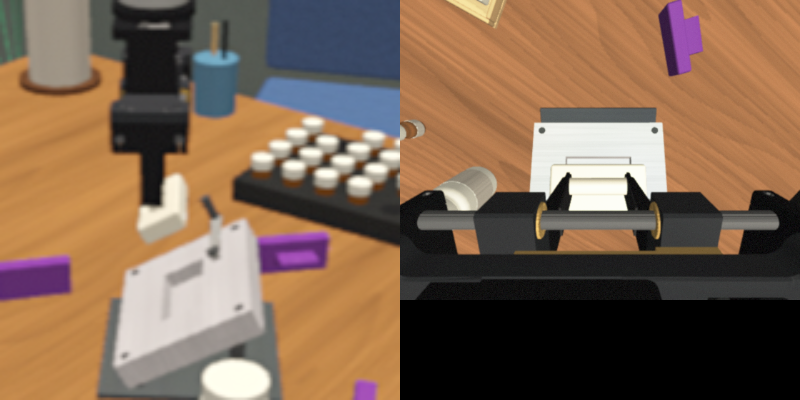

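```bash
cat > tilt.py <<'E'
from h import *
p,d,P,M,K=look('wrist'); T=T_tool()
Q=(P.reshape(-1,3)-T[:3,3])@T[:3,:3]   # tool coords
hsv=cv2.cvtColor(p,cv2.COLOR_RGB2HSV).reshape(-1,3)
k=(abs(Q[:,1])<47)&(Q[:,0]>-50)&(Q[:,0]<50)&(Q[:,2]>150)&(Q[:,2]<245)&(hsv[:,2]>120)&~np.isnan(Q).any(1)
q=Q[k]; print(k.sum())
for x in range(-40,45,4):
    for nm,m in(('end',abs(abs(q[:,1])-40)<6),('mid',abs(q[:,1])<16)):
        j=m&(abs(q[:,0]-x)<2)
        if j.sum()>3:print(nm,x,j.sum(),np.percentile(q[j][:,2],[5,50,95]).round(1))
E
python3 tilt.py
```

```text
6579
mid -24 53 [185.1 185.9 186.7]
mid -20 352 [185.2 186.5 188. ]
mid -16 355 [187.1 188.5 190.2]
end -12 8 [191.2 192.9 194.2]
mid -12 279 [189.1 190.5 191.7]
end -8 57 [192.5 194.  195.5]
mid -8 30 [182.9 183.5 183.9]
end -4 126 [193.8 195.8 198.4]
mid -4 22 [181.5 182.2 182.6]
end 0 180 [196.  197.6 199.1]
mid 0 136 [170.7 171.7 172.7]
end 4 215 [198.  199.6 201.4]
mid 4 556 [169.6 170.9 200.8]
end 8 208 [200.3 201.9 204.1]
mid 8 773 [170.  172.2 202.7]
end 12 213 [202.4 204.2 207.3]
mid 12 788 [172.2 178.1 206.7]
```

{"method": "carry_out", "body": {
  "series": [
    [0.006, -0.005, -0.005, 3, 0],
    [0.02, -0.018, -0.005, 9, 0],
    [0.042, -0.037, -0.005, 17, 0],
    [0.066, -0.058, -0.005, 26, 0],
    [0.092, -0.081, -0.005, 36, 0],
    [0.118, -0.104, -0.005, 46, 0],
    [0.144, -0.127, -0.005, 56, 0],
    [0.17, -0.15, -0.005, 66, 0],
    [0.196, -0.173, -0.005, 76, 0],
    [0.222, -0.196, -0.005, 86, 0],
    [0.246, -0.218, -0.005, 95, 0],
    [0.266, -0.235, -0.003, 103, 0],
    [0.282, -0.249, -0.001, 109, 0],
    [0.293, -0.259, 0, 114, 0],
    [0.299, -0.264, 0, 117, 0],
    [0.301, -0.266, 0, 118, 0],
    [0.301, -0.266, 0, 118, 0],
    [0.301, -0.266, 0, 118, 0]
  ]
}}

```text
t: 14.12
eef_pos: [487.6, -251.2, 374.6]
tcp_rot: [-3.141, -0.0, 1.722]
ft_force: [-0.2, -0.3, -0.4]
opening: 0.483
grip_force: 30.0
```

```bash
cat > tr.py <<'E'
from h import *
import sys
p,d,P,M,K=look('wrist','pics/%s.png'%sys.argv[1]); T=T_tool()
A=P.reshape(-1,3);m=(np.linalg.norm(A[:,:2]-[490,-250],axis=1)<250)
k=m&(A[:,2]>21)&(A[:,2]<33)&(abs(A[:,0]-480)<110)&(A[:,1]<-60)&(A[:,1]>-340)
print(k.sum(),cv2.minAreaRect(A[k][:,:2].astype(np.float32)))
k=m&(A[:,2]>4)&(A[:,2]<15)&(A[:,0]>440)&(A[:,0]<550)&(A[:,1]<-240)&(A[:,1]>-300)
print('paper',k.sum(),np.percentile(A[k],[2,50,98],axis=0).round(1).tolist())
s=env.state();print(s['t'],s['eef_pos'],s['tcp_rot'],s['opening'],s['joints'])
E
python3 tr.py w5; python3 tilt.py
```

```text
10244 ((474.89678955078125, -189.17742919921875), (132.40682983398438, 199.27102661132812), 8.531353950500488)
paper 3498 [[442.1, -294.7, 6.6], [491.7, -266.9, 8.8], [545.2, -241.9, 10.4]]
14.175 [ 487.64800111 -251.2287643   374.65030203] [-3.14157291e+00 -1.57090286e-04  1.72211652e+00] 0.47929139474938937 [-5.96160571e-01  4.17097784e-01  1.78308567e+00  1.25909039e-04
  9.41530470e-01 -7.47554879e-01]
6537
mid -24 74 [185.4 186.2 187.1]
mid -20 350 [185.5 186.9 188.6]
mid -16 348 [187.5 189.  190.4]
end -12 7 [192.  192.7 193.6]
mid -12 265 [189.5 190.8 192.1]
end -8 65 [192.7 194.4 195.8]
mid -8 32 [182.7 183.1 183.8]
end -4 133 [194.4 196.  198. ]
mid -4 20 [181.4 182.1 182.5]
end 0 175 [196.3 198.  199.7]
mid 0 158 [171.  171.9 172.9]
end 4 211 [198.7 200.  201.9]
mid 4 575 [170.  171.3 201.2]
end 8 213 [200.7 202.4 204.4]
mid 8 791 [170.3 172.7 203.1]
end 12 205 [202.6 204.5 207.6]
mid 12 730 [172.9 178.8 207.3]
```

View pics/w5.png

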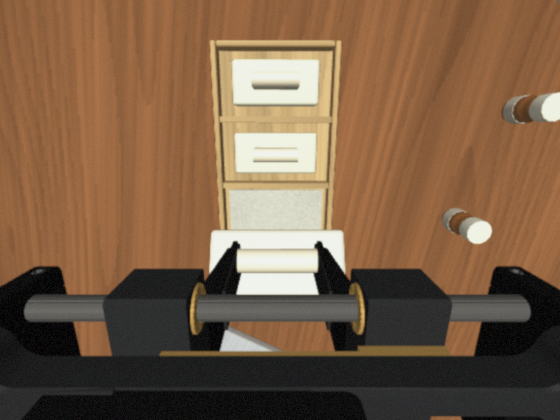

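{"method": "carry_out", "body": {
  "series": [
    [0, -0.001, 0.02, 0, 0],
    [0, -0.001, 0.06, 0, 0],
    [0, -0.001, 0.095, 0, 0],
    [0, -0.001, 0.12, 0, 0],
    [0, -0.001, 0.133, 0, 0],
    [0, -0.001, 0.138, 0, 0],
    [0, -0.001, 0.14, 0, 0],
    [0, -0.001, 0.1415, 0, 0],
    [0, -0.001, 0.1415, 0, 0]
  ]
}}

```text
t: 15.35
eef_pos: [486.6, -251.7, 233.6]
tcp_rot: [3.141, 0.0, 1.721]
ft_force: [-0.4, -0.8, -2.1]
opening: 0.483
grip_force: 30.0
```

{"method": "carry_out", "body": {
  "series": [
    [0, 0, 0.001, 0, 0],
    [0, 0, 0.001, 0, 0]
  ]
}}

```text
t: 15.6
eef_pos: [486.6, -251.7, 232.3]
tcp_rot: [3.141, 0.0, 1.721]
ft_force: [0.1, -0.3, -0.8]
opening: 0.481
grip_force: 30.0
```

{"method": "carry_out", "body": {
  "series": [
    [0, 0, 0.001, 0, 0],
    [0, 0, 0.001, 0, 0]
  ]
}}

```text
t: 15.85
eef_pos: [486.6, -251.7, 231.9]
tcp_rot: [3.141, 0.0, 1.721]
ft_force: [-2.1, -0.2, 7.9]
opening: 0.477
grip_force: 30.0
```

{"method": "carry_out", "body": {
  "series": [
    [-0.001, 0, 0.0004, 0, 0],
    [-0.002, 0, 0.0008, 0, 0],
    [-0.0035, 0, 0.001, 0, 0],
    [-0.0035, 0, 0.001, 0, 0]
  ]
}}

```text
t: 16.35
eef_pos: [487.1, -254.9, 231.1]
tcp_rot: [3.141, -0.0, 1.721]
ft_force: [-2.5, 4.8, 13.2]
opening: 0.48
grip_force: 30.0
```

```bash
python3 tilt.py; python3 -c "
from h import *
s=env.state();print(s['eef_pos'],s['ft_force'])"
```

```text
13211
mid -24 102 [186.3 187.2 188.2]
mid -20 332 [186.1 187.2 188.7]
mid -16 339 [187.6 189.1 190.5]
end -12 7 [191.8 192.8 193.5]
mid -12 308 [189.4 190.8 192.1]
end -8 57 [192.3 193.4 195.1]
end -4 122 [193.5 195.2 196.7]
end 0 186 [195.2 196.9 199. ]
mid 0 137 [170.7 171.6 173.1]
end 4 198 [197.2 198.5 200.1]
mid 4 525 [169.4 170.6 199.8]
end 8 214 [199.  200.4 202.1]
mid 8 787 [169.4 171.7 201.5]
end 12 277 [201.  202.6 222.7]
mid 12 847 [171.7 177.8 222.2]
end 16 170 [202.9 205.5 208.1]
mid 16 264 [202.8 205.1 208.1]
end 20 211 [206.2 207.2 208.4]
mid 20 275 [206.2 207.2 208.3]
end 24 407 [207.2 219.4 225.2]
mid 24 553 [207.3 219.7 224.9]
end 28 167 [223.1 224.1 225.1]
mid 28 222 [223.  224.2 225.2]
end 36 159 [203.3 204.5 205.8]
mid 36 263 [203.5 204.7 205.7]
end 40 186 [203.4 204.4 205.6]
mid 40 297 [203.1 204.2 205.2]
end 44 203 [203.2 204.3 205.2]
mid 44 184 [203.1 204.1 205.3]
[ 487.06928559 -254.9237046   231.1386529 ] [-1.84976527  3.09321274 12.34516016]
```

It is rotating in the grip as planned: the tilt is down from about 0.48 to 0.39. I continue the arc.

{"method": "carry_out", "body": {
  "series": [
    [-0.0013, 0, 0.0003, 0, 0],
    [-0.0026, 0, 0.0006, 0, 0],
    [-0.0039, 0, 0.001, 0, 0],
    [-0.0051, 0, 0.0014, 0, 0],
    [-0.0064, 0, 0.0018, 0, 0],
    [-0.0076, 0, 0.0023, 0, 0],
    [-0.0088, 0, 0.0028, 0, 0],
    [-0.01, 0, 0.0034, 0, 0],
    [-0.0112, 0, 0.004, 0, 0],
    [-0.0112, 0, 0.004, 0, 0]
  ]
}}

```text
t: 17.65
eef_pos: [488.8, -266.3, 227.2]
tcp_rot: [3.141, 0.0, 1.721]
ft_force: [-2.3, 1.1, 12.1]
opening: 0.477
grip_force: 30.0
```

```bash
python3 tilt.py | grep end; python3 -c "
from h import *
s=env.state();print(s['eef_pos'],s['ft_force'])"
```

```text
end -12 7 [191.4 192.3 193. ]
end -8 50 [191.6 192.6 194. ]
end -4 111 [192.  193.2 195.4]
end 0 169 [192.5 193.8 195.5]
end 4 199 [193.6 194.8 196.1]
end 8 202 [194.4 195.5 197.1]
end 12 196 [195.1 196.4 197.7]
end 16 199 [196.  197.1 198.4]
end 20 354 [197.2 199.  219. ]
end 24 197 [198.6 202.6 219.7]
end 28 108 [202.3 203.3 204.1]
end 32 264 [202.3 203.4 213.6]
end 36 365 [204.1 219.4 221.2]
end 40 189 [219.2 220.2 221.2]
end 44 27 [201.4 202.1 215.4]
[ 488.79248002 -266.27991801  227.1619606 ] [-2.23849625  1.4307422  11.27904332]
```

{"method": "carry_out", "body": {
  "series": [
    [-0.0011, 0, 0.0005, 0, 0],
    [-0.0023, 0, 0.001, 0, 0],
    [-0.0034, 0, 0.0016, 0, 0],
    [-0.0045, 0, 0.0022, 0, 0],
    [-0.0056, 0, 0.0029, 0, 0],
    [-0.0064, 0, 0.0036, 0, 0],
    [-0.0064, 0, 0.0036, 0, 0]
  ]
}}

```text
t: 18.58
eef_pos: [489.7, -272.8, 223.6]
tcp_rot: [3.141, 0.001, 1.721]
ft_force: [-2.8, -1.3, 11.6]
opening: 0.479
grip_force: 30.0
```

```bash
python3 tilt.py | grep end; python3 -c "
from h import *
s=env.state();print(s['eef_pos'],s['ft_force'])"
```

```text
end -12 7 [192.7 193.5 194.3]
end -8 47 [192.2 192.9 193.8]
end -4 103 [192.  193.  194.6]
end 0 152 [192.1 193.2 194.3]
end 4 184 [192.2 193.4 194.5]
end 8 193 [192.5 193.6 195.1]
end 12 195 [192.7 193.8 195.1]
end 16 193 [193.  194.1 195.2]
end 20 201 [193.4 194.4 195.7]
end 24 243 [193.6 194.9 215. ]
end 28 444 [195.1 210.4 216.2]
end 32 37 [215.2 216.6 217.5]
end 36 185 [198.7 199.7 200.7]
end 40 410 [198.8 203.8 217.1]
end 44 209 [215.7 216.7 217.8]
[ 489.74932925 -272.76634287  223.58190271] [-2.88578643 -0.76543734 11.36193383]
```

{"method": "carry_out", "body": {
  "series": [
    [-0.0008, 0, 0.0004, 0, 0],
    [-0.0016, 0, 0.0009, 0, 0],
    [-0.0023, 0, 0.0013, 0, 0],
    [-0.0023, 0, 0.0013, 0, 0]
  ]
}}

```text
t: 19.12
eef_pos: [490.1, -275.0, 222.2]
tcp_rot: [3.141, 0.001, 1.721]
ft_force: [-2.7, -1.0, 9.5]
opening: 0.482
grip_force: 30.0
```

```bash
python3 tilt.py | grep end; python3 -c "
from h import *
s=env.state();print(s['eef_pos'],s['ft_force'])"
```

```text
end -12 9 [193.1 193.5 194.8]
end -8 49 [192.3 193.1 194.3]
end -4 99 [192.2 193.1 195.2]
end 0 146 [192.  193.1 194. ]
end 4 180 [192.  193.  194.2]
end 8 187 [192.1 193.1 194.5]
end 12 197 [192.2 193.1 194.5]
end 16 193 [192.2 193.1 194.6]
end 20 197 [192.2 193.3 194.4]
end 24 203 [192.2 193.2 194.3]
end 28 460 [193.2 200.2 213.9]
end 32 178 [212.3 213.8 215.8]
end 36 43 [197.4 198.2 199.2]
end 40 240 [197.2 198.3 199.3]
end 44 409 [197.8 210.2 216. ]
[ 490.0936055  -274.95967827  222.17060721] [-2.17285813  0.34620348 10.26832166]
```

The block is flat now, but about 3 mm off the compartment's middle. I lift it slightly, centre it and lower it gently.

{"method": "carry_out", "body": {
  "series": [
    [0, 0, -0.001, 0, 0],
    [0, 0, -0.003, 0, 0],
    [-0.0015, 0, -0.004, 0, 0],
    [-0.003, 0, -0.004, 0, 0],
    [-0.003, 0, -0.003, 0, 0],
    [-0.003, 0, -0.002, 0, 0],
    [-0.003, 0, -0.0013, 0, 0],
    [-0.003, 0, -0.0008, 0, 0],
    [-0.003, 0, -0.0008, 0, 0]
  ]
}}

```text
t: 20.3
eef_pos: [490.5, -277.8, 222.3]
tcp_rot: [3.141, 0.0, 1.721]
ft_force: [-2.5, -0.4, 2.6]
opening: 0.478
grip_force: 30.0
```

```bash
python3 tilt.py | grep end
```

```text
end -12 10 [193.2 193.9 194.8]
end -8 46 [192.  193.1 194.3]
end -4 100 [192.  193.3 194.7]
end 0 148 [192.1 193.1 194.4]
end 4 179 [192.1 193.1 194.2]
end 8 187 [191.9 193.1 194.6]
end 12 193 [192.  193.2 194.3]
end 16 195 [192.2 193.3 194.7]
end 20 202 [192.2 193.3 194.6]
end 24 205 [192.1 193.4 194.8]
end 28 455 [193.3 200.9 214.1]
end 32 195 [212.3 213.4 214.4]
end 36 124 [212.6 214.5 216.3]
end 40 135 [197.5 198.5 199.4]
end 44 422 [197.5 198.9 215.4]
```

Flat and resting with about 3 N. I release and retreat.

{"method": "carry_out", "body": {
  "series": [
    [0, 0, 0, 0, 0.48],
    [0, 0, 0, 0, 0.5],
    [0, 0, 0, 0, 0.53],
    [0, 0, 0, 0, 0.57],
    [0, 0, 0, 0, 0.62],
    [0, 0, 0, 0, 0.62],
    [0, 0, -0.01, 0, 0.62],
    [0, 0, -0.03, 0, 0.62],
    [0, 0, -0.07, 0, 0.62],
    [0, 0, -0.12, 0, 0.62],
    [-0.01, 0, -0.16, 0, 0.62],
    [-0.03, 0, -0.18, 0, 0.62],
    [-0.06, 0, -0.18, 0, 0.62],
    [-0.08, 0, -0.18, 0, 0.62],
    [-0.08, 0, -0.18, 0, 0.62]
  ]
}}

```text
t: 22.22
eef_pos: [502.3, -357.7, 401.7]
tcp_rot: [-3.141, -0.001, 1.72]
ft_force: [-0.8, 0.3, -0.4]
opening: 0.619
grip_force: 0.0
```

```bash
python3 tr.py w6; python3 - <<'E'
from h import *
p,d,P,M,K=look('scene','pics/s6.png')
P=np.load('wrist.npz')['P'].reshape(-1,3)
k=(abs(P[:,0]-490)<60)&(abs(P[:,1]+272)<35)
for nm,a,b in(('base',24,33),('rib',45,60)):
    q=P[k&(P[:,2]>a)&(P[:,2]<b)];print(nm,len(q),np.percentile(q,[2,50,98],axis=0).round(1).tolist(),cv2.minAreaRect(q[:,:2].astype(np.float32)))
a=cv2.resize(cv2.imread('pics/w6.png'),(480,360));b=cv2.resize(cv2.imread('pics/s6.png')[150:310,90:370],(320,183))
c=np.zeros((360,800,3),np.uint8);c[:,:480]=a;c[:183,480:]=b;cv2.imwrite('pics/c6.png',c)
E
```

```text
9182 ((481.3178405761719, -230.9825439453125), (132.30616760253906, 157.50750732421875), 8.584888458251953)
paper 1449 [[441.0, -299.4, 5.6], [514.0, -262.5, 8.4], [548.2, -240.5, 12.8]]
22.275 [ 502.29480258 -356.87066831  401.62345465] [-3.14095455e+00 -1.10115631e-03  1.72033862e+00] 0.6215790098059357 [-7.24911406e-01  4.81413916e-01  1.58511802e+00  2.46244731e-04
  1.07631483e+00 -8.74571048e-01]
base 3021 [[443.8, -305.0, 24.5], [493.3, -271.6, 28.5], [548.4, -239.8, 30.3]] ((490.0564880371094, -272.00958251953125), (69.9696273803711, 119.8626480102539), 89.9476318359375)
rib 606 [[466.6, -280.0, 49.6], [488.3, -271.6, 54.8], [510.1, -263.1, 56.7]] ((488.12054443359375, -271.59552001953125), (45.81782150268555, 13.351139068603516), 8.501237869262695)
```

View pics/c6.png

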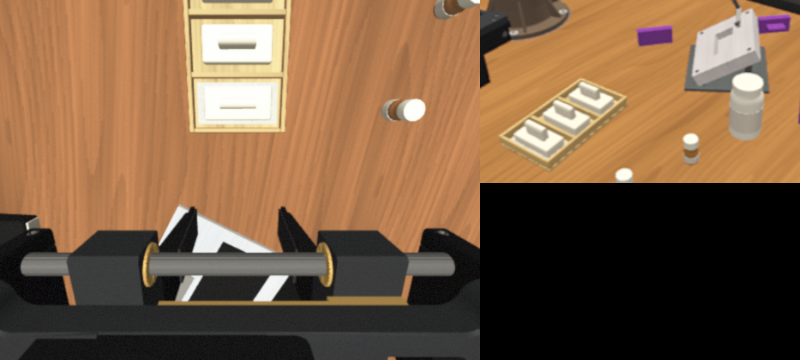

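The wrist view shows the block flat, rib up and centred on the paper at about (237,105). In the scene view the mould is empty and the keeper is out of the way.

```bash
python3 -c "
from cell import env
print(env.job_done())"
```

```text
the job is handed in; nothing more can be done
None
```

I handed the job in at about 22 s: the keeper is swung a quarter turn clear, and the block lies flat, rib up and centred on the paper in the empty compartment; I did not touch the finished blocks, jar or vials.

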